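# Find and seat the rocking lid of the incense caddy

## Task

One of the four blue lids on the wooden incense caddy is not pushed home. Press near an edge of the lids in turn with the fingertips until one of them rocks, then press that lid down at its middle so that all four lids are fully seated and level. Do not lift any lid, and leave the other things on the ledge alone.

Things in the scene. Friction and masses are not known exactly. Their poses are not given: they have to be found in the camera images.
- caddy: heavy dark-wood incense caddy fixed to the ledge, 100 mm (its x) by 352 mm (its y), 40 mm tall, with a row of four wells along its y; origin at the centre of its underside, z up. The well centres lie on its long centre line at y = -126, -42, +42, +126 mm (lid1, lid2, lid3, lid4 in that order).
- lid1: lid over well 1: one of four identical square lids, blue glaze with a brass dot at the middle, 76 x 76 mm, 7 mm thick, about 110 g; a 58 mm plug 12 mm deep below it sits in its well with 2 mm play per side. Origin at the top centre, z its upward normal. Any of the four may be the unseated one.
- lid2: lid over well 2: identical to lid1, origin at the top centre. A seated lid bears all round on the caddy, its top 47 mm above the ledge, and does not give anywhere when pressed.
- lid3: lid over well 3: identical to lid1, origin at the top centre. An unseated lid stands level, 3.5 mm higher, on a 12 mm thick stem under its middle; under less than 1 N near an edge (say 27 mm from the centre) it tips about 0.09 rad until that edge meets the caddy, the opposite edge rising, and it levels itself when let go.
- lid4: lid over well 4: identical to lid1, origin at the top centre. Pressed at its middle, an unseated lid's stem yields at about 10 N, the lid goes down 3.5 mm and stays down, seated; pressing near an edge does not seat it.
- dispenser: plastic push dispenser for incense sticks, red upright tube 52 mm across, 124 mm tall; origin at the centre of its underside; bystander, loose, to be left alone
- pot: blue glazed ceramic pot, 84 mm across, 85 mm tall, open on top; origin at the centre of its underside; bystander, loose, to be left alone
- bell: small brass-coloured aluminium bell, 56 mm across, 70 mm tall; origin at the centre of its underside; bystander, loose, to be left alone
- dish: round glass dish, 90 mm across, 28 mm high; origin at the centre of its underside; bystander, loose, to be left alone
- dancer: wooden figurine of a dancer, base 64 mm across, 158 mm tall; origin at the centre of its underside; bystander, loose, to be left alone
- candle: white battery candle, 50 mm across, about 78 mm tall; origin at the centre of its underside; bystander, loose, to be left alone
Things that resemble listed ones, but are neither listed nor needed, are in the scene too. Leave any green look-alike of the lid3 alone.

How it is judged:
On the way:
1. the unseated lid is rocked: pressed by the fingers it tips more than 0.05 rad (((angle between lid1's own z axis and vertical above 0.05 rad and contact force between the fingers and lid1 above 0.05 N) or (angle between lid2's own z axis and vertical above 0.05 rad and contact force between the fingers and lid2 above 0.05 N) or (angle between lid3's own z axis and vertical above 0.05 rad and contact force between the fingers and lid3 above 0.05 N) or (angle between lid4's own z axis and vertical above 0.05 rad and contact force between the fingers and lid4 above 0.05 N))), for 0.1 s.
At the end, for the whole second after the job is handed in: all four lids are seated: each top within 1.5 mm of its seated height (47 mm above the ledge) and within 0.025 rad of level (z of each of lid1, lid2, lid3, lid4 in the frame of caddy below 0.0485 m and angle between each of lid1, lid2, lid3, lid4's own z axis and vertical below 0.025 rad); the robot touches nothing.
It fails at once if a lid is lifted (its top centre more than 10 mm above its seated height) (z of any of lid1, lid2, lid3, lid4 in the frame of caddy above 0.057 m).
It fails at once if a bystander is shifted more than 20 mm or tipped more than 0.3 rad (distance of any of dispenser, pot, bell, dish, dancer, candle from where it was at the start of the episode above 0.02 m or angle between any of dispenser, pot, bell, dish, dancer, candle's own z axis and vertical above 0.3 rad).
It also fails if it takes over 48 s, if anything falls off the work surface, if the arm or the gripper's body presses on something with over 40 N, if the wrist force passes 120 N, or if a joint passes its speed limit or range.

## Robot

A 6-joint arm with a two-finger parallel gripper is mounted at the origin on the work surface. World frame = base frame: x ahead of the robot, y to its left, z up, the work surface at z = 0. Lengths are in m, angles in rad, forces in N, time in s.
With the tool pointing down it reaches from about 0.375 to 0.975 m from the base axis. Payload 3.8 kg.
Tool frame: the origin (TCP) lies at the very end of the fingers, on their centre line; the grasp point (between the pads) lies 19 mm behind it; z points along the fingers, y is the direction in which the jaws open and shut (so a half turn about z gives the same grasp; the last joint's range is limited). The gripper opens to 85 mm and grips with 20 to 120 N. Pads are 22 mm wide; open, the fingers measure 114 mm over their backs; the gripper's body (76 mm by 85 mm) begins 54 mm behind the grasp point. The pads swing forward as they close: fully open they stand 13 mm farther back than shut.
Start: joints at [-1.3, 0.264, 1.604, -0, 1.274, -0.037], TCP at [0.204, -0.643, 0.231] pointing down, gripper open.
Joint ranges: [-2.63, 2.63], [-0.94, 2.18], [0.31, 2.57], [-1.31, 4.45], [0, 2.66], [-2.55, 2.55]. Speed limits (rad/s): [2.57, 2.57, 3.14, 3.14, 3.14, 3.14].

## Interface

Orientations are given as a rotation vector (axis times angle).
In Python, from workcell import bot, viewer gives the robot as it stands.
- The arm moves only by the tool jog_arm, never from a script. Its argument "motion" is a list of rows, each an object of numbers: "dx", "dy", "dz": the shift along the world's x, y, z in cm; "turn": the turn about the world's z in rad. A call has 1 to 12 rows; each row shifts and turns the commanded pose from where the row before left it; what a row does not reach is not made up. A row lasts 1/12 s, in which the tool goes at most 41.7 mm and 7.16 degrees, less where a joint would pass 70% of its speed; a pose out of reach is approached as far as the arm can. A call is refused whole if a number of a shift passes 4.17 or a number of a turn 0.125, either way. A call with a gripper value outside its range is refused whole. "fingers" is the finger opening in cm, from 0 to 8.54, set as the call begins (left out, the last holds). The fingers move at their own pace and stop on an object; "grip_force" is the grip in N (left out, the last holds). Time passes only in rows, so rows that do not move let the fingers close. It gives the time, the measured TCP pose, the force and the opening at its end, in the units of the state.
- bot.read_state(): the state, without advancing time (a new reading comes with each control period).
- viewer.read_camera(name): name is "side" or "top"; returns (picture, depth): 400x640x3 uint8, red, green, blue; 400x640 float32, m along the optical axis (not along the pixel's ray), 0 where there is no reading.
- viewer.camera_info(name): a dict with "vertical_fov" (degrees; the focal length in pixels is half the picture's height over the tangent of half this angle, whatever the lens; pixels are square), "cx", "cy" (the principal point, pixels), "R" (3x3) and "t" (3): a world point X has camera coordinates R X + t. Camera axes: x right, y down, z forward; pixel columns grow to the right and rows downward; lengths in m; the calibration is good to about 2 mm. A picture is of the moment at which its call begins. camera_info takes no time and is no camera call.
- bot.finish_job(): hands the job in, once; it reports no verdict.
The state is a dict: "time": time; "q": joint angles; "joint_vel": joint speeds; "joint_torque": joint torques, N m; "tool_pos": TCP position; "tcp_rot": TCP orientation; "wrist_force": force on the tool from outside, world axes, zero at the start; "torque": the same for the moment, N m; "width": opening from 0.0 (shut) to 1.0 (fully open).
Only numpy, scipy, OpenCV 4.12 (cv2) and the standard library are available. Lean on these libraries where they do the work, as an engineer would, in place of code of your own. Each camera call takes 0.05 s, during which the arm holds its last target. There are 200 camera calls.

## Working session

There is one attempt and no reset: what is moved stays moved. The work goes in short steps, Python scripts to look and compute and a tool call to move; the robot and the scene stay as the last step left them, time stands still between calls to the robot, and variables do not carry over. Pictures are saved under pics/ and viewed, about 8 in all and at most 12, crops included, and the job is handed in when it is done.

Besides the shell and the picture viewer there is one more tool, called after "Emit:" by a JSON object that holds its "fn" and its "kwargs", one argument or row to a line. jog_arm: Moves the arm, as the interface text tells. Its arguments: {"type":"object","properties":{"motion":{"type":"array"},"fingers":{"type":"number"},"grip_force":{"type":"number"}},"required":["motion"]}

```bash
mkdir -p pics
cat > h.py <<'E'
import numpy as np, cv2
from workcell import bot, viewer
def K(n):
    i=viewer.camera_info(n); f=200/np.tan(np.radians(i["vertical_fov"])/2); return f,i["cx"],i["cy"],np.array(i["R"]),np.array(i["t"])
def pt(n,u,v,z):  # ray onto plane z
    f,cx,cy,R,t=K(n); d=R.T@np.array([(u-cx)/f,(v-cy)/f,1]); c=-R.T@t
    return c+d*(z-c[2])/d[2]
def proj(n,X):
    f,cx,cy,R,t=K(n); p=R@np.array(X)+t; return p[0]/p[2]*f+cx,p[1]/p[2]*f+cy
E
python3 - <<'E'
from h import *
for n in("top","side"):
    im,d=viewer.read_camera(n); np.savez(f"pics/{n}0.npz",im=im,d=d); cv2.imwrite(f"pics/{n}0.png",im[...,::-1]); i=viewer.camera_info(n); print(n,i["vertical_fov"],i["cx"],i["cy"],-np.array(i["R"]).T@i["t"])
    print({k:v for k,v in i.items() if k not in("R","t")})
s=bot.read_state();print(s)
E
```

```text
top 47.565680743036495 310.2711736527089 196.0594628509316 [ 0.37974212 -0.00625018  1.11217857]
{'vertical_fov': 47.565680743036495, 'cx': 310.2711736527089, 'cy': 196.0594628509316}
side 56.41471133375334 320.7919022496255 199.34278871232337 [ 0.09151803 -0.48022743  0.56628399]
{'vertical_fov': 56.41471133375334, 'cx': 320.7919022496255, 'cy': 199.34278871232337}
{'time': 0.1, 'q': array([-1.29990663e+00,  2.64696338e-01,  1.60524664e+00,  1.76348364e-05,
        1.27373408e+00, -3.68840716e-02]), 'joint_vel': array([-0.00165798, -0.00295257, -0.00479535, -0.00042132,  0.00039738,
       -0.00035269]), 'joint_torque': array([ 6.35240813e-04, -5.16706932e+01, -3.68590343e+01, -4.30509363e-05,
        6.36334356e-03, -5.57358806e-05]), 'tool_pos': array([ 0.20431615, -0.64262607,  0.2300691 ]), 'tcp_rot': array([-3.10242130e+00, -4.81218403e-01,  3.55680163e-04]), 'wrist_force': array([-0.74195283,  0.01259525,  0.31483887]), 'torque': array([0.04172113, 0.03612993, 0.02794362]), 'width': 0.9982554116607644}
```

View pics/top0.png

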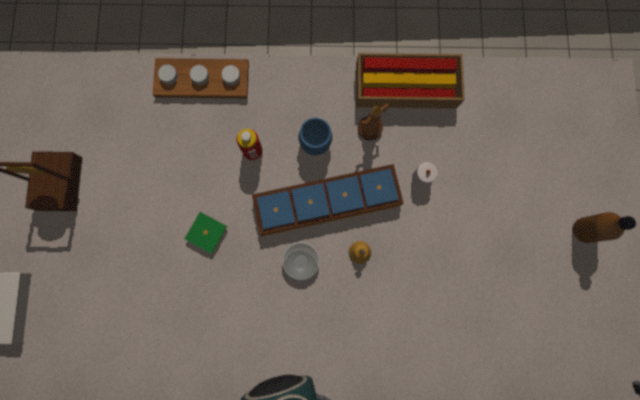

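View pics/side0.png

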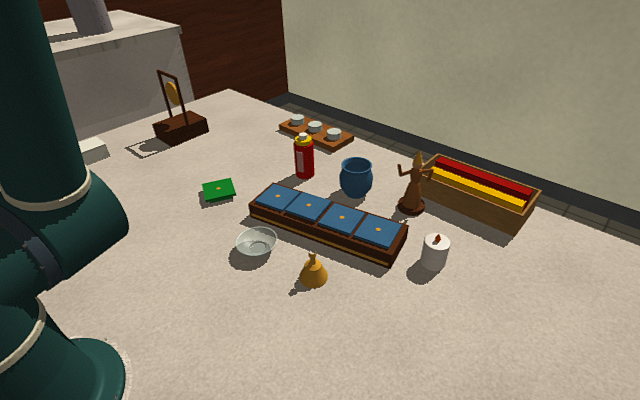

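The top view shows four blue lids, with brass dots at about (276,210), (310,202), (345,195) and (379,187). Possible mix-ups are the green tile at (205,232) and the blue pot at (315,136), and neither fits the description. Next I'll measure the lids and check them in one close crop.

Run:
```python
from h import *
for n,box in(("top",(160,225,245,405)),("side",(175,260,250,410))):
    z=np.load(f"pics/{n}0.npz"); im,d=z["im"],z["d"]; r0,r1,c0,c1=box
    hsv=cv2.cvtColor(im,cv2.COLOR_RGB2HSV); m=cv2.inRange(hsv,(95,80,40),(125,255,255)); k=np.zeros_like(m); k[r0:r1,c0:c1]=m[r0:r1,c0:c1]
    cs=[c for c in cv2.findContours(k,cv2.RETR_EXTERNAL,cv2.CHAIN_APPROX_NONE)[0] if cv2.contourArea(c)>200]
    f,cx,cy,R,t=K(n)
    for c in sorted(cs,key=lambda c:c[:,0,0].mean()):
        M=cv2.moments(c); u,v=M["m10"]/M["m00"],M["m01"]/M["m00"]
        mk=np.zeros_like(m); cv2.drawContours(mk,[c],-1,255,-1); mk=cv2.erode(mk,np.ones((5,5)))
        vv,uu=np.nonzero((mk>0)&(d>0)); D=d[vv,uu]; P=(np.c_[(uu-cx)/f*D,(vv-cy)/f*D,D]-t)@R
        q=np.array([pt(n,*p[0],.047)[:2] for p in c],np.float32)
        rc=cv2.minAreaRect(q)
        print(n,np.round([u,v],1),"plane",np.round(pt(n,u,v,.047),4),"rect",np.round(rc[0],4),np.round(rc[1],4),round(rc[2],1),"zmed",np.round(np.median(P,0),4),D.size)
top=np.load("pics/top0.npz")["im"][100:300,150:450]; side=np.load("pics/side0.npz")["im"][170:280,230:430]
cv2.imwrite("pics/crop.png",cv2.resize(side,None,fx=4,fy=4,interpolation=cv2.INTER_CUBIC)[...,::-1])
for nm,u,v,z in(("disp",250,140,.1),("pot",315,133,.085),("bell",360,250,.05),("dish",300,262,.028),("dancer",371,127,.05),("candle",427,172,.078)): print(nm,np.round(pt("top",u,v,z),3))
```

```text
top [275.7 209.2] plane [0.5327 0.0777 0.047 ] rect [0.5317 0.0781] [0.0745 0.0735] 12.5 zmed [0.5319 0.0773 0.0469] 670
top [309.9 202.1] plane [ 0.5509 -0.0033  0.047 ] rect [ 0.5512 -0.0032] [0.0752 0.0752] 12.8 zmed [ 0.5503 -0.0033  0.0504] 703
top [344.3 194.9] plane [ 0.5694 -0.085   0.047 ] rect [ 0.5696 -0.0851] [0.0756 0.0744] 12.7 zmed [ 0.5692 -0.0845  0.0469] 695
top [378.5 187.5] plane [ 0.5884 -0.1666  0.047 ] rect [ 0.5885 -0.1667] [0.0753 0.0753] 13.3 zmed [ 0.5885 -0.1674  0.0468] 689
side [293.6 202. ] plane [0.5396 0.0285 0.047 ] rect [0.5405 0.0329] [0.0845 0.1613] 14.3 zmed [0.5393 0.0248 0.048 ] 1065
side [341.4 218.7] plane [ 0.5656 -0.0917  0.047 ] rect [ 0.5672 -0.0904] [0.0816 0.0775] 13.1 zmed [ 0.5662 -0.0904  0.0458] 586
side [355.7 184.7] plane [ 0.6857 -0.0366  0.047 ] rect [ 0.6827 -0.0417] [0.0955 0.0797] 40.3 zmed [ 0.6813 -0.0395  0.0508] 407
side [377.6 230.9] plane [ 0.5845 -0.1729  0.047 ] rect [ 0.5862 -0.1715] [0.0815 0.0768] 13.2 zmed [ 0.5853 -0.1723  0.0458] 681
disp [0.686 0.137 0.1  ]
pot [ 0.71  -0.013  0.085]
bell [ 0.439 -0.121  0.05 ]
dish [0.41  0.018 0.028]
dancer [ 0.738 -0.15   0.05 ]
candle [ 0.62  -0.276  0.078]
```

View pics/crop.png

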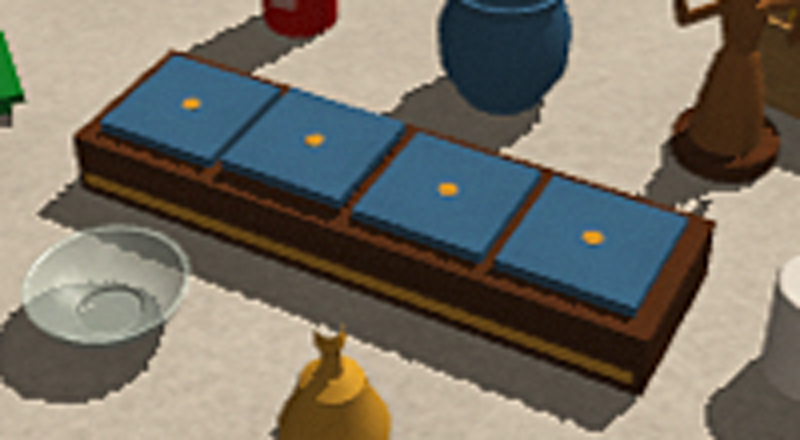

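Depth puts the second lid from the left, at about (0.550, -0.003), 3.5 mm above the others (50.4 mm against 46.9 mm). The crop agrees, with a dark gap showing under its near edge at crop (290,195). I'll press its near edge first, fingers shut.

Emit:
{"fn": "jog_arm", "kwargs": {
  "motion": [
    {"dx": 1.6,"dy": 3.2,"turn": -0.08},
    {"dx": 1.6,"dy": 3.2},
    {"dx": 1.6,"dy": 3.2},
    {"dx": 1.6,"dy": 3.2},
    {"dx": 1.6,"dy": 3.2},
    {"dx": 1.6,"dy": 3.2},
    {"dx": 1.6,"dy": 3.2},
    {"dx": 1.6,"dy": 3.2},
    {"dx": 1.6,"dy": 3.2},
    {"dx": 1.6,"dy": 3.2}
  ],
  "fingers": 0,
  "grip_force": 20
}}

```text
validation failed for argument at $.mo...
```

Emit:
{"fn": "jog_arm", "kwargs": {
  "motion": [
    {"dx": 1.6,"dy": 3.2},
    {"dx": 1.6,"dy": 3.2},
    {"dx": 1.6,"dy": 3.2},
    {"dx": 1.6,"dy": 3.2},
    {"dx": 1.6,"dy": 3.2},
    {"dx": 1.6,"dy": 3.2},
    {"dx": 1.6,"dy": 3.2},
    {"dx": 1.6,"dy": 3.2},
    {"dx": 1.6,"dy": 3.1},
    {"dx": 1.6,"dy": 2.5},
    {},
    {}
  ]
}}

```text
validation failed for argument at $.mo...
```

Emit:
{"fn": "jog_arm", "kwargs": {
  "motion": [
    {"dx": 1.6,"dy": 3.2,"dz": 0,"turn": -0.08},
    {"dx": 1.6,"dy": 3.2,"dz": 0,"turn": 0},
    {"dx": 1.6,"dy": 3.2,"dz": 0,"turn": 0},
    {"dx": 1.6,"dy": 3.2,"dz": 0,"turn": 0},
    {"dx": 1.6,"dy": 3.2,"dz": 0,"turn": 0},
    {"dx": 1.6,"dy": 3.2,"dz": 0,"turn": 0},
    {"dx": 1.6,"dy": 3.2,"dz": 0,"turn": 0},
    {"dx": 1.6,"dy": 3.2,"dz": 0,"turn": 0},
    {"dx": 1.6,"dy": 3.2,"dz": 0,"turn": 0},
    {"dx": 1.6,"dy": 3.2,"dz": 0,"turn": 0}
  ],
  "fingers": 0,
  "grip_force": 20
}}

```text
time: 0.93
tool_pos: [0.3646, -0.3214, 0.2309]
tcp_rot: [-3.121, -0.356, 0.0]
wrist_force: [0.6, -0.1, -0.5]
width: -0.002
```

Emit:
{"fn": "jog_arm", "kwargs": {
  "motion": [
    {"dx": 1.6,"dy": 3.2,"dz": 0,"turn": 0},
    {"dx": 1.6,"dy": 3.2,"dz": 0,"turn": 0},
    {"dx": 1.6,"dy": 3.2,"dz": 0,"turn": 0},
    {"dx": 1.6,"dy": 3.2,"dz": 0,"turn": 0},
    {"dx": 1.6,"dy": 3.2,"dz": 0,"turn": 0},
    {"dx": 1.6,"dy": 3.2,"dz": 0,"turn": 0},
    {"dx": 1.6,"dy": 3.2,"dz": 0,"turn": 0},
    {"dx": 1.6,"dy": 3.2,"dz": 0,"turn": 0},
    {"dx": 1.6,"dy": 3.2,"dz": 0,"turn": 0},
    {"dx": 1.5,"dy": 2.4,"dz": 0,"turn": 0},
    {"dx": 0,"dy": 0,"dz": 0,"turn": 0},
    {"dx": 0,"dy": 0,"dz": 0,"turn": 0}
  ]
}}

```text
time: 1.93
tool_pos: [0.5235, -0.01, 0.2307]
tcp_rot: [3.121, 0.362, -0.002]
wrist_force: [-1.3, -1.4, -0.8]
width: 0.004
```

Emit:
{"fn": "jog_arm", "kwargs": {
  "motion": [
    {"dx": 0,"dy": 0,"dz": -3.5,"turn": 0},
    {"dx": 0,"dy": 0,"dz": -3.5,"turn": 0},
    {"dx": 0,"dy": 0,"dz": -3.5,"turn": 0},
    {"dx": 0,"dy": 0,"dz": -3.0,"turn": 0},
    {"dx": 0,"dy": 0,"dz": -2.0,"turn": 0},
    {"dx": 0,"dy": 0,"dz": -1.0,"turn": 0},
    {"dx": 0,"dy": 0,"dz": -0.5,"turn": 0},
    {"dx": 0,"dy": 0,"dz": 0,"turn": 0},
    {"dx": 0,"dy": 0,"dz": 0,"turn": 0}
  ]
}}

```text
time: 2.68
tool_pos: [0.5244, -0.0118, 0.0625]
tcp_rot: [3.121, 0.356, 0.003]
wrist_force: [0.3, 0.3, 0.3]
width: 0.002
```

Emit:
{"fn": "jog_arm", "kwargs": {
  "motion": [
    {"dx": 0,"dy": 0.2,"dz": -0.3,"turn": 0},
    {"dx": 0,"dy": 0,"dz": -0.3,"turn": 0},
    {"dx": 0,"dy": 0,"dz": -0.2,"turn": 0},
    {"dx": 0,"dy": 0,"dz": -0.15,"turn": 0},
    {"dx": 0,"dy": 0,"dz": 0,"turn": 0},
    {"dx": 0,"dy": 0,"dz": 0,"turn": 0},
    {"dx": 0,"dy": 0,"dz": 0,"turn": 0}
  ]
}}

```text
time: 3.27
tool_pos: [0.5235, -0.0092, 0.0518]
tcp_rot: [-3.121, -0.357, -0.0]
wrist_force: [-0.5, -0.7, 0.2]
width: -0.002
```

Not touching yet, so I'll go down in 1 mm steps.

Emit:
{"fn": "jog_arm", "kwargs": {
  "motion": [
    {"dx": 0,"dy": 0,"dz": -0.1,"turn": 0},
    {"dx": 0,"dy": 0,"dz": -0.1,"turn": 0},
    {"dx": 0,"dy": 0,"dz": -0.05,"turn": 0},
    {"dx": 0,"dy": 0,"dz": 0,"turn": 0},
    {"dx": 0,"dy": 0,"dz": 0,"turn": 0},
    {"dx": 0,"dy": 0,"dz": 0,"turn": 0}
  ]
}}

```text
time: 3.77
tool_pos: [0.5232, -0.0093, 0.0493]
tcp_rot: [-3.121, -0.357, 0.001]
wrist_force: [-2.2, -1.0, 2.8]
width: -0.0
```

Emit:
{"fn": "jog_arm", "kwargs": {
  "motion": [
    {"dx": 0,"dy": 0,"dz": -0.05,"turn": 0},
    {"dx": 0,"dy": 0,"dz": 0,"turn": 0},
    {"dx": 0,"dy": 0,"dz": 0,"turn": 0},
    {"dx": 0,"dy": 0,"dz": 0,"turn": 0}
  ]
}}

```text
time: 4.1
tool_pos: [0.5233, -0.0093, 0.0488]
tcp_rot: [-3.121, -0.357, 0.001]
wrist_force: [-2.9, -0.3, 2.2]
width: 0.001
```

```bash
cat > fit.py <<'E'
from h import *
import sys
C=np.array([[.5319,.0773],[.5505,-.0033],[.5693,-.0847],[.5885,-.1672]])
a=np.array([.222,-.975]); v=np.array([.975,.222])
for n in sys.argv[2:]:
    im,d=viewer.read_camera(n); f,cx,cy,R,t=K(n)
    cv2.imwrite(f"pics/{n}{sys.argv[1]}.png",im[...,::-1])
    m=cv2.inRange(cv2.cvtColor(im,cv2.COLOR_RGB2HSV),(95,80,30),(125,255,255)); m=cv2.erode(m,np.ones((3,3)))
    vv,uu=np.nonzero((m>0)&(d>0)); D=d[vv,uu]; P=(np.c_[(uu-cx)/f*D,(vv-cy)/f*D,D]-t)@R
    P=P[(P[:,2]>.03)&(P[:,2]<.065)]
    for i,c in enumerate(C):
        A=(P[:,:2]-c)@a; V=(P[:,:2]-c)@v; k=(abs(A)<.035)&(abs(V)<.035)
        if k.sum()<60: print(n,i,"few",k.sum()); continue
        X=np.c_[np.ones(k.sum()),A[k],V[k]]; s=np.linalg.lstsq(X,P[k,2],rcond=None)[0]
        print(n,i,k.sum(),"z mm %.1f slope along %.3f across %.3f"%(s[0]*1e3,s[1],s[2]))
print(bot.read_state()["tool_pos"],bot.read_state()["wrist_force"])
E
python3 fit.py 1 top side
```

```text
top 0 233 z mm 46.9 slope along -0.008 across -0.003
top 1 few 0
top 2 115 z mm 46.6 slope along 0.005 across 0.006
top 3 747 z mm 46.9 slope along -0.002 across -0.000
side 0 348 z mm 45.8 slope along 0.001 across 0.002
side 1 281 z mm 49.5 slope along 0.010 across 0.094
side 2 589 z mm 45.7 slope along -0.002 across 0.001
side 3 688 z mm 45.8 slope along 0.001 across 0.000
[ 0.52331978 -0.00926941  0.0487789 ] [-2.80833088 -0.30149544  3.1652193 ]
```

The lid tips 0.094 rad under the fingers, with about 3 N of contact. It's the unseated one. I'll let it go and press its middle.

Emit:
{"fn": "jog_arm", "kwargs": {
  "motion": [
    {"dx": 0,"dy": 0,"dz": 0.4,"turn": 0},
    {"dx": 0,"dy": 0,"dz": 0.6,"turn": 0},
    {"dx": 0,"dy": 0,"dz": 0.5,"turn": 0},
    {"dx": 0,"dy": 0,"dz": 0,"turn": 0},
    {"dx": 0.9,"dy": 0.2,"dz": 0,"turn": 0},
    {"dx": 0.9,"dy": 0.2,"dz": 0,"turn": 0},
    {"dx": 0.9,"dy": 0.2,"dz": 0,"turn": 0},
    {"dx": 0,"dy": 0,"dz": 0,"turn": 0},
    {"dx": 0,"dy": 0,"dz": -0.5,"turn": 0},
    {"dx": 0,"dy": 0,"dz": -0.4,"turn": 0},
    {"dx": 0,"dy": 0,"dz": 0,"turn": 0},
    {"dx": 0,"dy": 0,"dz": 0,"turn": 0}
  ]
}}

```text
time: 5.2
tool_pos: [0.5493, -0.0033, 0.0537]
tcp_rot: [-3.121, -0.357, 0.004]
wrist_force: [-0.2, 0.7, -0.3]
width: 0.007
```

```bash
python3 fit.py 2 side
```

```text
side 0 459 z mm 45.6 slope along 0.001 across 0.000
side 1 406 z mm 49.2 slope along 0.002 across -0.000
side 2 592 z mm 45.8 slope along -0.001 across -0.000
side 3 689 z mm 45.8 slope along 0.003 across -0.001
[ 0.54969447 -0.00327599  0.05415841] [1.29981686 0.4900817  0.0458117 ]
```

The lid has levelled itself and is still high. The tip is over its middle, so I'll press slowly.

Emit:
{"fn": "jog_arm", "kwargs": {
  "motion": [
    {"dx": 0.05,"dy": 0,"dz": -0.2,"turn": 0},
    {"dx": 0,"dy": 0,"dz": -0.15,"turn": 0},
    {"dx": 0,"dy": 0,"dz": -0.1,"turn": 0},
    {"dx": 0,"dy": 0,"dz": -0.1,"turn": 0},
    {"dx": 0,"dy": 0,"dz": 0,"turn": 0},
    {"dx": 0,"dy": 0,"dz": 0,"turn": 0}
  ]
}}

```text
time: 5.75
tool_pos: [0.5511, -0.0033, 0.0501]
tcp_rot: [-3.121, -0.357, -0.0]
wrist_force: [-1.3, 0.1, 5.6]
width: -0.001
```

Emit:
{"fn": "jog_arm", "kwargs": {
  "motion": [
    {"dx": 0,"dy": 0,"dz": -0.1,"turn": 0},
    {"dx": 0,"dy": 0,"dz": -0.05,"turn": 0},
    {"dx": 0,"dy": 0,"dz": 0,"turn": 0},
    {"dx": 0,"dy": 0,"dz": 0,"turn": 0}
  ]
}}

```text
time: 6.08
tool_pos: [0.5512, -0.0033, 0.049]
tcp_rot: [3.121, 0.357, 0.0]
wrist_force: [-2.8, 0.2, 7.9]
width: -0.002
```

Emit:
{"fn": "jog_arm", "kwargs": {
  "motion": [
    {"dx": 0,"dy": 0,"dz": -0.1,"turn": 0},
    {"dx": 0,"dy": 0,"dz": -0.1,"turn": 0},
    {"dx": 0,"dy": 0,"dz": 0,"turn": 0},
    {"dx": 0,"dy": 0,"dz": 0,"turn": 0}
  ]
}}

```text
time: 6.42
tool_pos: [0.551, -0.0033, 0.0471]
tcp_rot: [3.121, 0.357, -0.0]
wrist_force: [-3.4, -0.7, 8.4]
width: -0.001
```

```bash
python3 fit.py 3 side
```

```text
side 0 458 z mm 45.7 slope along 0.003 across 0.002
side 1 374 z mm 45.8 slope along 0.001 across -0.003
side 2 583 z mm 45.8 slope along 0.004 across 0.001
side 3 686 z mm 45.8 slope along -0.001 across -0.002
[ 0.55108035 -0.00329703  0.04707568] [-2.22955355 -0.44075875  7.82081236]
```

It looks seated. I'll press slightly harder to confirm, then lift clear.

Emit:
{"fn": "jog_arm", "kwargs": {
  "motion": [
    {"dx": 0,"dy": 0,"dz": -0.1,"turn": 0},
    {"dx": 0,"dy": 0,"dz": -0.1,"turn": 0},
    {"dx": 0,"dy": 0,"dz": 0,"turn": 0},
    {"dx": 0,"dy": 0,"dz": 0,"turn": 0}
  ]
}}

```text
time: 6.8
tool_pos: [0.5511, -0.0033, 0.047]
tcp_rot: [3.121, 0.357, -0.001]
wrist_force: [-9.5, -0.1, 20.2]
width: 0.002
```

Emit:
{"fn": "jog_arm", "kwargs": {
  "motion": [
    {"dx": 0,"dy": 0,"dz": 0.4,"turn": 0},
    {"dx": 0,"dy": 0,"dz": 1,"turn": 0},
    {"dx": 0,"dy": 0,"dz": 2,"turn": 0},
    {"dx": 0,"dy": 0,"dz": 3,"turn": 0},
    {"dx": 0,"dy": 0,"dz": 3.5,"turn": 0},
    {"dx": 0,"dy": 0,"dz": 3.5,"turn": 0},
    {"dx": 0,"dy": 0,"dz": 3,"turn": 0},
    {"dx": 0,"dy": 0,"dz": 0,"turn": 0},
    {"dx": 0,"dy": 0,"dz": 0,"turn": 0},
    {"dx": 0,"dy": 0,"dz": 0,"turn": 0}
  ]
}}

```text
time: 7.63
tool_pos: [0.5506, -0.0033, 0.2075]
tcp_rot: [-3.121, -0.357, 0.0]
wrist_force: [0.8, -0.2, -1.2]
width: 0.001
```

```bash
python3 fit.py 4 side top
```

```text
side 0 460 z mm 45.8 slope along 0.001 across 0.002
side 1 507 z mm 45.8 slope along -0.001 across -0.002
side 2 597 z mm 45.8 slope along 0.002 across -0.000
side 3 689 z mm 45.8 slope along -0.002 across 0.001
top 0 514 z mm 47.1 slope along -0.013 across -0.006
top 1 512 z mm 47.2 slope along 0.003 across 0.004
top 2 295 z mm 47.0 slope along -0.006 across -0.002
top 3 748 z mm 46.9 slope along -0.004 across -0.001
[ 0.54962997 -0.00320859  0.20581947] [-0.76647366 -0.24248623  0.25877068]
```

View pics/side4.png

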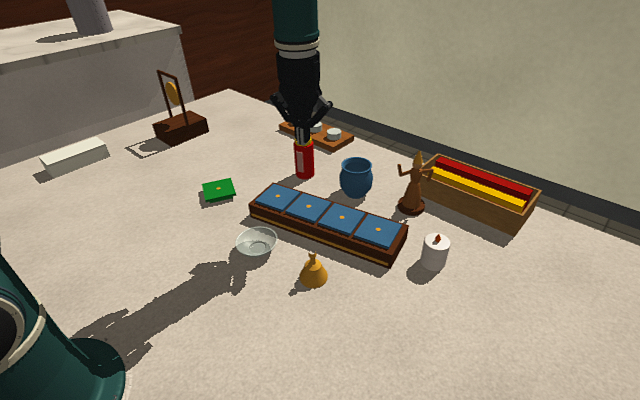

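The picture shows all four lids level (dots at about (278,195), (308,206), (342,217) and (378,230)), the bystanders where they were, and the gripper clear.

```bash
python3 -c "
from workcell import bot
print(bot.finish_job())"
```

```text
the job is handed in; nothing more can be done
None
```

I seated the loose lid and handed the job in at about 8 s of robot time. The loose lid was the second from the left in the top view, next to the dish.

- **Finding it:** The depth image showed this lid 3.5 mm above the others, so I pressed its near edge first. It rocked 0.094 rad under about 3 N and levelled itself when let go. I did not edge-press the other three lids.
- **Seating it:** Pressed at its middle, it went down to a tip height of 47 mm. It then held about 20 N without giving any further.
- **Last checks:** All four lids measured 46.9–47.2 mm from the top camera and 45.8 mm from the side camera. That 1.2 mm difference between the cameras is within about 2 mm of calibration error. The side camera showed slopes of 0.002 rad or less. The top camera, partly blocked by the arm, showed at most about 0.014 rad, on a lid I never touched.
- **Bystanders:** In the final picture they look unmoved and the gripper is well clear of everything.

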